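# Push the slide box down the reader lane

## Task

Push the teal slide box down the lane between the two yellow rails until it stands wholly on the blue pad, square with the lane, and then press the green button at the lane's end all the way down and move clear. Only push the box along the deck, never lift or tip it, and let neither the box nor the robot touch either rail. Leave the button alone until the box is on the pad, and leave all the other things on the bench where they are.

Things in the scene. Friction and masses are not known exactly. Their poses are not given: they have to be found in the camera images.
- dock: fixed grey deck plate, 400 x 150, top 6 mm above the bench. Origin on the bench (underside of the deck), on the lane's centre line at the lane's mouth. x points down the lane (the way to push), y left of that, z up. Bare apron x = -170 to 0 mm; rails x = 0 to 225; at x = 235 to 310 a black reader head, 130 wide, 32 above the bench, carries the button
- pad (a point): centre of the flat blue pad on the deck between the rails (dock x = 150, y = 0 mm, 6 mm above the bench); the pad is 124 long along the lane x 110 wide. x, y, z as the dock's
- rail_left: yellow guide rail on the dock's +y side, fixed, 225 long x 8 wide x 14 high, standing on the deck (top 20 mm above the bench). Origin under its middle line at its mouth end; x along the rail down the lane. Inner face at dock y = +57 mm. Must not be touched
- rail_right: the same rail on the dock's -y side, inner face at dock y = -57 mm: the lane is 114 mm wide. Must not be touched
- slide_box: closed box of microscope slides, teal lid, white base, paper label on top; 95 long (its x) x 90 wide (its y) x 40 high, 200 to 420 g, loose. Origin at the centre of its underside, z up. Starts on the apron before the rails, up to 25 mm off the lane's centre line and 15 degrees askew. Slides with dry friction (1 to 5 N) and stops when the push stops; too wide to grasp
- load_button (a joint): travel of the green button in m: 0 is up, 0.006 fully down, spring loaded, about 5 N at full travel; it comes back up when let go
- load_button_top (a point): centre of the top face of the green button (34 mm across, pressed straight down), on the reader head at dock x = 272 mm, y = 0
- spare_box: another slide box of the same size with an orange lid, loose on the bench; leave alone. Origin at the centre of its underside
- oil_bottle: small amber immersion-oil bottle, 32 across x 70 high, stands beside the left rail; leave alone. Origin at the centre of its foot
- petri_dish: clear petri dish, 90 across x 16 high; leave alone. Origin at the centre of its underside
- stain_jar: open glass jar, 60 across x 80 high; leave alone. Origin at the centre of its foot
- highlighter: yellow highlighter pen with black cap, lying beside the right rail, about 116 x 22 x 14 high; leave alone. Origin under its middle, x along the pen
- wash_bottle: white bottle with red cap, 66 across x 170 high; leave alone. Origin at the centre of its foot
- beaker: open glass beaker, 70 across x 90 high; leave alone. Origin at the centre of its foot
Mind the look-alikes: they are no part of the job. Leave any purple look-alike of the slide_box alone.

How it is judged:
By the outcome, as a careful person would: the job done as asked, in the order asked, and still so for the second after the job is handed in, with the robot touching nothing.
It also fails if it takes over 72 s, if anything falls off the work surface, if the arm or the gripper's body presses on something with over 40 N, if the wrist force passes 120 N, or if a joint passes its speed limit or range.

## Robot

A 6-joint arm with a two-finger parallel gripper is mounted at the origin on the work surface. World frame = base frame: x ahead of the robot, y to its left, z up, the work surface at z = 0. Lengths are in m, angles in rad, forces in N, time in s.
With the tool pointing down it reaches from about 0.35 to 0.85 m from the base axis. Payload 8.1 kg.
Tool frame: the origin (TCP) lies at the very end of the fingers, on their centre line; the grasp point (between the pads) lies 19 mm behind it; z points along the fingers, y is the direction in which the jaws open and shut (so a half turn about z gives the same grasp; the last joint's range is limited). The gripper opens to 93 mm and grips with 3 to 60 N. Pads are 15 mm wide; open, the fingers measure 128 mm over their backs; the gripper's body (75 mm by 188 mm) begins 65 mm behind the grasp point.
Start: joints at [-1.214, 0.13, 1.488, -0, 1.523, -0.085], TCP at [0.257, -0.542, 0.219] pointing down, gripper open.
Joint ranges: [-2.96, 2.96], [-0.89, 2.26], [0.02, 2.5], [-1.34, 4.48], [0, 2.73], [-2.66, 2.66]. Speed limits (rad/s): [2.39, 2.39, 2.79, 3.14, 3.14, 3.14].

## Interface

Orientations are given as a rotation vector (axis times angle).
In Python, from plant import robot gives the robot as it stands.
- The arm moves only by the tool jog_arm, never from a script. Its argument "commands" is a list of rows, each a list of 3 entries, a list of its own where there are three numbers: the shift along the world's x, y, z scaled (see below), then the turn, a rotation vector about the world's x, y, z scaled (see below), then the closure, from -1 (fully open) to 1 (shut), so that 0 is half open. In form: [[[tx, ty, tz], [ax, ay, az], hand], ...]. A call has 1 to 10 rows; each row is the pose to reach, as a shift and turn from the pose measured when the call began, turning the shorter way round; what a row does not reach only later rows make up. The controller multiplies each number of a shift by 0.6 m and each number of a turn by 2 pi rad. A row lasts 1/8 s, in which the tool goes at most 62.5 mm and 10.7 degrees, less where a joint would pass 70% of its speed; a pose out of reach is approached as far as the arm can. A call with a number of a shift or a turn outside -1 to 1 is refused whole. A call with a gripper value outside its range is refused whole. The fingers move at their own pace and stop on an object; "newtons" is the grip in N (left out, the last holds). Time passes only in rows, so rows that repeat a pose let the fingers close. It gives the time, the measured TCP pose, the force and the opening at its end, in the units of the state.
- robot.read_state(): the state, without advancing time (a new reading comes with each control period).
- robot.read_camera(name): name is "side" or "top"; returns a dict with "pixels" (420x560x3 uint8, red, green, blue), "fovy" (degrees; the focal length in pixels is half the picture's height over the tangent of half this angle, whatever the lens; pixels are square), "cx", "cy" (the principal point, pixels), "distortion" ([k1, k2, p1, p2, k3] as OpenCV has them; the pictures are not rectified), "rvec" (rotation vector, rad) and "tvec" (3), from world to camera coordinates, as OpenCV has them. Camera axes: x right, y down, z forward; pixel columns grow to the right and rows downward; lengths in m; the calibration is good to about 2 mm. A picture is of the moment at which its call begins. There is no depth.
- robot.close_job(): hands the job in, once; it reports no verdict.
Trained networks look in the newest picture that a camera, given by its name, has taken for a name from the list of things; names that differ only in an ending like _2 or _b are one class to them, and where a whole thing is asked for, a point or a joint stands for the part that bears it (a point fixed in the world has none). Each returns a list of dicts, best first, with "p" (0 to 1); they miss things now and then, are a little off and sometimes report something else, mostly with a low value. They report only what shows in the picture. A call takes as long as a camera call. They do not tell look-alikes from the thing itself.
- robot.trace(camera, name): "pixels" (420x560 bool, what is visible of it) and "uv" ([column, row] in pixels, amid what is visible of it).
The state is a dict: "t": time; "q": joint angles; "dq": joint speeds; "joint_torque": joint torques, N m; "tool_pos": TCP position; "orientation": TCP orientation; "force": force on the tool from outside, world axes, zero at the start; "wrist_torque": the same for the moment, N m; "opening": finger opening in m.
Only numpy, scipy, OpenCV 4.12 (cv2) and the standard library are available. Lean on these libraries where they do the work, as an engineer would, in place of code of your own. Each camera call takes 0.05 s, during which the arm holds its last target.

## Working session

There is one attempt and no reset: what is moved stays moved. The work goes in short steps, Python scripts to look and compute and a tool call to move; the robot and the scene stay as the last step left them, time stands still between calls to the robot, and variables do not carry over. Pictures are saved under pics/ and viewed, and the job is handed in when it is done.

Besides the shell and the picture viewer there is one more tool, called after ">>>" by a JSON object that holds its "name" and its "arguments". jog_arm: Moves the arm, as the interface text tells. Shifts and turns lie within -1 to 1; 1 stands for 0.6 m of shift or 2 pi rad of turn. Its arguments: {"type":"object","properties":{"commands":{"type":"array"},"newtons":{"type":"number"}},"required":["commands"]}

```bash
ls; mkdir -p pics; python3 - <<'E'
from plant import robot
import cv2
s=robot.read_state();print({k:s[k] for k in('t','tool_pos','orientation','force','opening')})
for c in('top','side'):
    r=robot.read_camera(c);cv2.imwrite(f'pics/{c}0.png',r['pixels'][:,:,::-1])
    print(c,{k:r[k] for k in r if k!='pixels'})
    for n in('slide_box','dock','rail_left','rail_right','load_button','spare_box','oil_bottle','highlighter','stain_jar','beaker','wash_bottle','petri_dish'):
        print(c,n,[(round(d['p'],2),[round(float(x)) for x in d['uv']]) for d in robot.trace(c,n)])
E
```

```text
pics
{'t': 0.0, 'tool_pos': array([ 0.25637012, -0.54184347,  0.21760688]), 'orientation': array([-3.06350606e+00, -6.87922731e-01,  3.86506963e-04]), 'force': array([ 0.8946796 , -0.25255406,  0.23955152]), 'opening': 0.09310978569887267}
top {'fovy': 49.72352872545245, 'cx': 277.44112847297515, 'cy': 207.74871813972044, 'distortion': array([0.01609649, 0.        , 0.        , 0.        , 0.        ]), 'rvec': array([ 2.14445913, -2.17841797,  0.1260227 ]), 'tvec': array([0.03551099, 0.53926006, 1.33075129])}
top slide_box [(0.66, [231, 282]), (0.63, [168, 161]), (0.56, [240, 208])]
top dock [(0.77, [298, 190])]
top rail_left [(0.57, [298, 168])]
top rail_right [(0.73, [302, 211])]
top load_button [(0.55, [356, 171])]
top spare_box [(0.87, [156, 225]), (0.32, [437, 183])]
top oil_bottle [(0.39, [359, 168])]
top highlighter [(0.57, [307, 232])]
top stain_jar [(0.38, [306, 232])]
top beaker [(0.73, [450, 249])]
top wash_bottle [(0.81, [104, 242])]
top petri_dish [(0.77, [296, 145])]
side {'fovy': 51.19143680902398, 'cx': 282.1393131337459, 'cy': 207.07906895520975, 'distortion': array([-0.11883631,  0.        ,  0.        ,  0.        ,  0.        ]), 'rvec': array([ 0.88906434, -2.60040702,  0.94993216]), 'tvec': array([0.46430866, 0.28682708, 1.20474712])}
side slide_box [(0.71, [321, 288]), (0.66, [184, 264]), (0.6, [263, 242])]
side dock [(0.81, [287, 204])]
side rail_left [(0.58, [270, 198])]
side rail_right [(0.52, [305, 208])]
side load_button [(0.43, [309, 158])]
side spare_box [(0.78, [221, 310])]
side oil_bottle [(0.74, [290, 203]), (0.49, [242, 208])]
side highlighter [(0.53, [323, 216])]
side stain_jar [(0.72, [355, 130])]
side beaker [(0.68, [402, 142])]
side wash_bottle [(0.66, [193, 346]), (0.44, [289, 202])]
side petri_dish [(0.74, [254, 183]), (0.7, [288, 206]), (0.25, [222, 309])]
```

View pics/top0.png

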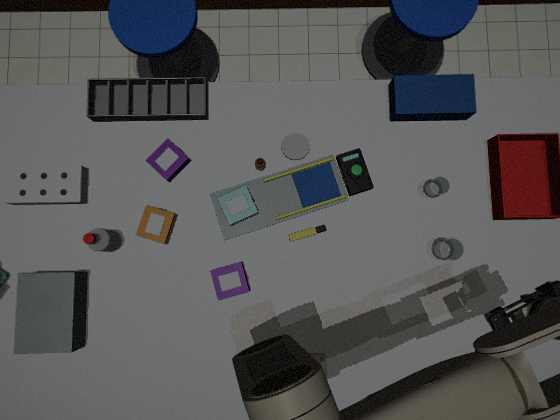

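View pics/side0.png

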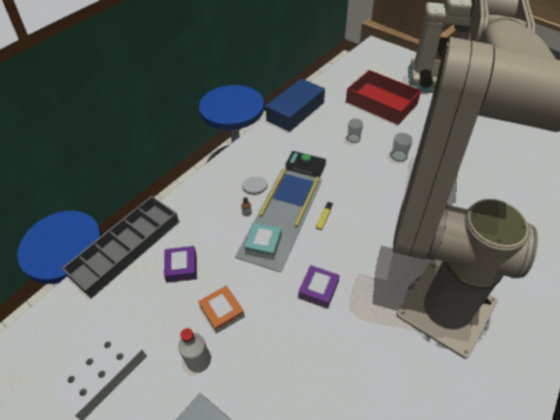

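The top picture shows the teal box at about (238,204), on the apron of the dock. The lane runs to the right and slightly up, to the button at (356,171). In the side picture the box is at (263,238).

Things that could be taken for the box, in top-picture pixels:
- teal (238,204): this matches the description
- purple (168,160) and purple (231,281): look-alikes
- orange (156,224): the spare box

I choose the teal one and check it in a close crop.

```bash
cat > h.py <<'E'
from plant import robot
import cv2, numpy as np
def cam(c):
    r=robot.read_camera(c);H=r['pixels'].shape[0];f=H/2/np.tan(np.radians(r['fovy'])/2)
    r['K']=np.array([[f,0,r['cx']],[0,f,r['cy']],[0,0,1]]);return r
def proj(r,P): return cv2.projectPoints(np.array(P,float).reshape(-1,1,3),r['rvec'],r['tvec'],r['K'],r['distortion'])[0][:,0]
def unproj(r,uv,z):
    n=cv2.undistortPoints(np.array(uv,float).reshape(-1,1,2),r['K'],r['distortion'])[:,0]
    R=cv2.Rodrigues(r['rvec'])[0];o=-R.T@r['tvec'];d=np.c_[n,np.ones(len(n))]@R
    return o+d*((np.reshape(z,(-1,1))-o[2])/d[:,2:])
def crop(r,u0,v0,u1,v1,s,name,ov=(),g=1.6):
    im=np.clip(r['pixels'][v0:v1,u0:u1,::-1].astype(float)*g,0,255).astype(np.uint8)
    im=cv2.resize(im,None,fx=s,fy=s,interpolation=cv2.INTER_CUBIC)
    for pl,col in ov:
        q=((np.array(pl)+.5-[u0,v0])*s).round().astype(int);cv2.polylines(im,[q.reshape(-1,1,2)],True,col,1)
    cv2.imwrite('pics/'+name,im)
E
python3 - <<'E'
from h import *
r=cam('top');crop(r,200,140,385,245,4.2,'topc0.png')
im=r['pixels'];hsv=cv2.cvtColor(im,cv2.COLOR_RGB2HSV)
for n,p in dict(teal=(238,190),pad=(318,185),green=(356,171),rail=(298,172),).items(): print(n,im[p[1],p[0]],hsv[p[1],p[0]])
r=cam('side');crop(r,220,140,350,280,4.2,'sidec0.png')
E
```

```text
teal [ 85 112 113] [ 91  63 113]
pad [27 51 82] [107 171  82]
green [ 48 100  61] [ 67 133 100]
rail [25 39 71] [111 165  71]
```

View pics/topc0.png

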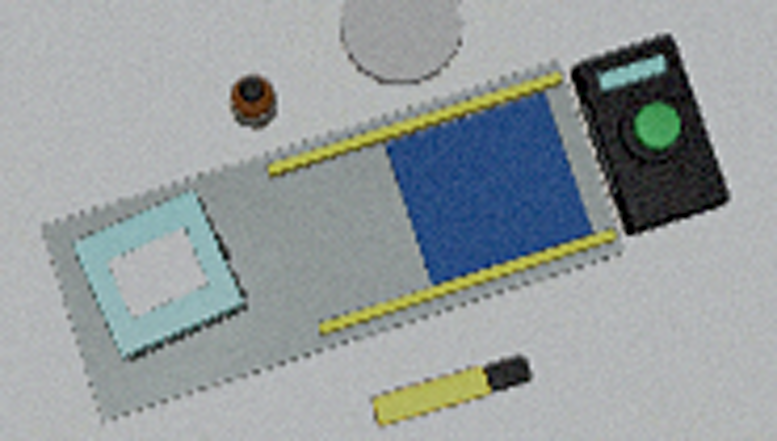

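View pics/sidec0.png

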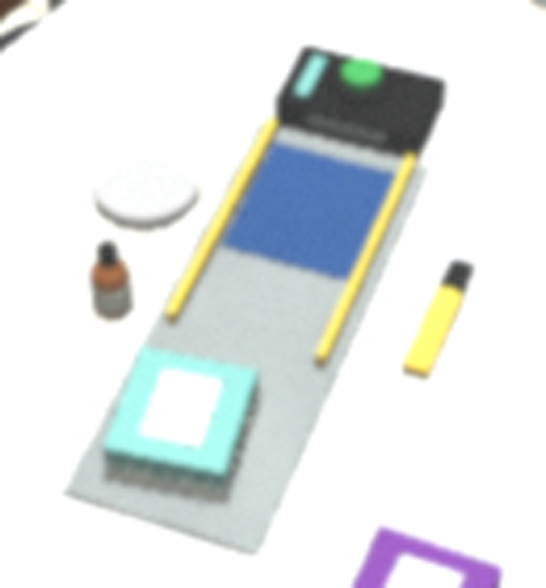

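Both crops confirm the teal box with its white label, on the apron in front of the rails. It stands a few degrees askew and to the lane's left. Now I measure.

```bash
cat >> h.py <<'E'
def masks(r,win):
    u0,v0,u1,v1=win
    im=r['pixels'];hsv=cv2.cvtColor(im,cv2.COLOR_RGB2HSV);h,s,v=[hsv[...,i].astype(int) for i in range(3)]
    W=np.zeros(h.shape,bool);W[v0:v1,u0:u1]=1
    return dict(teal=W&(h>80)&(h<98)&(s>45)&(v>70),pad=W&(h>100)&(h<120)&(s>120)&(v>40),green=W&(h>50)&(h<80)&(s>90)&(v>60),yel=W&(h>20)&(h<36)&(s>90)&(v>60))
def comps(m,amin):
    n,l,st,ce=cv2.connectedComponentsWithStats(m.astype(np.uint8)*1,connectivity=8)
    return sorted([(st[i,4],ce[i],l==i) for i in range(1,n) if st[i,4]>=amin],key=lambda a:-a[0])
def pts(m): 
    v,u=np.nonzero(m);return np.c_[u,v]
def rect(r,m,z):
    """rectangle from the area moments of the mask on plane z (hull filled)"""
    c=max(cv2.findContours(m.astype(np.uint8),cv2.RETR_EXTERNAL,cv2.CHAIN_APPROX_NONE)[0],key=len)
    f=np.zeros(m.shape,np.uint8);cv2.fillPoly(f,[cv2.convexHull(c)],1)
    P=unproj(r,pts(f),z)[:,:2];rc=cv2.minAreaRect(P.astype(np.float32)*1000)
    return P.mean(0),rc
WIN=dict(top=(205,140,385,240),side=(225,140,345,275))
E
python3 - <<'E'
from h import *
for c in('top','side'):
    r=cam(c);M=masks(r,WIN[c]);print(c)
    for n,z in(('pad',.006),('teal',.046)):
        k=comps(M[n],100);m,rc=rect(r,k[0][2],z);print(n,[a[0] for a in k],k[0][1].round(1),m.round(4),rc)
    for a,ce,m in comps(M['yel'],25):
        P=unproj(r,pts(m),.02)[:,:2];x=P-P.mean(0);w,V=np.linalg.eigh(x.T@x);d=V[:,1];print('yel',a,P.mean(0).round(4),np.degrees(np.arctan2(*d[::-1])).round(2),'len',np.ptp(x@d).round(3))
    for a,ce,m in comps(M['green'],15): print('green',a,unproj(r,[ce],.042).round(4))
E
```

```text
top
pad [np.int32(1405)] [315.9 184.6] [ 0.6127 -0.0924] ((613.0869140625, -92.39374542236328), (111.09362030029297, 125.91649627685547), 17.615570068359375)
teal [np.int32(558)] [236.8 204. ] [0.5486 0.1471] ((548.9639892578125, 147.117431640625), (91.32789611816406, 97.32769012451172), 24.842374801635742)
yel 213 [ 0.5426 -0.0739] 107.12 len 0.224
yel 210 [ 0.6592 -0.0384] 107.1 len 0.223
yel 189 [ 0.4614 -0.0473] 104.58 len 0.083
green 90 [[ 0.6513 -0.2111  0.042 ]]
side
pad [np.int32(714)] [293.  189.7] [ 0.6158 -0.0946] ((616.5556640625, -95.54600524902344), (102.12520599365234, 117.3453140258789), 16.544754028320312)
teal [np.int32(570)] [262.8 239. ] [0.5466 0.1481] ((547.6115112304688, 147.29212951660156), (93.53213500976562, 106.23746490478516), 23.149826049804688)
yel 144 [ 0.5423 -0.0739] 107.4 len 0.229
yel 142 [ 0.6574 -0.0343] 107.12 len 0.224
yel 133 [ 0.4583 -0.0442] 105.37 len 0.09
green 54 [[ 0.6551 -0.2186  0.042 ]]
```

```bash
cat >> h.py <<'E'
O=np.array([.5676,.0525]);TH=np.radians(-72.8)
def setdock(r1,r2,th):
    global O,TH
D=np.array([np.cos(TH),np.sin(TH)]);L=np.array([-D[1],D[0]])
O=(np.array([.5426,-.0739])+[.6592,-.0384]+np.array([.5423,-.0739])+[.6574,-.0343])/4-.1125*D
def w(x,y,z=0): p=O+x*D+y*L;return [p[0],p[1],z]
def dk(P): q=np.asarray(P)[...,:2]-O;return np.stack([q@D,q@L],-1)
def quad(cx,cy,lx,ly,yaw,z):
    c,s=np.cos(yaw),np.sin(yaw)
    return [w(cx+c*a-s*b,cy+s*a+c*b,z) for a,b in((lx,ly),(-lx,ly),(-lx,-ly),(lx,-ly))]
def boxfit(r,c):
    m=comps(masks(r,WIN[c])['teal'],60)
    m=[k for k in m if k[0]>200][0][2]
    ct=max(cv2.findContours(m.astype(np.uint8),cv2.RETR_EXTERNAL,cv2.CHAIN_APPROX_NONE)[0],key=len)
    f=np.zeros(m.shape,np.uint8);cv2.fillPoly(f,[cv2.convexHull(ct)],1)
    g=cv2.GaussianBlur(f.astype(float),(0,0),1)
    from scipy.optimize import minimize
    def cost(p):
        q=proj(r,quad(p[0]/1e3,p[1]/1e3,.0475,.045,np.radians(p[2]),.046))
        a=np.zeros(m.shape,np.uint8);cv2.fillPoly(a,[((q)*16).round().astype(np.int32)],255,cv2.LINE_AA,4)
        return ((cv2.GaussianBlur(a/255.,(0,0),1)-g)**2).sum()
    p0=dk(unproj(r,pts(f),.046)).mean(0)*1e3;best=None
    for y in(-8,0,8):
        o=minimize(cost,[*p0,y],method='Nelder-Mead',options=dict(initial_simplex=[[*p0,y],[p0[0]+4,p0[1],y],[p0[0],p0[1]+4,y],[*p0,y+6]]))
        if best is None or o.fun<best.fun: best=o
    return best.x,best.fun
E
python3 - <<'E'
from h import *
print('O',O,np.degrees(TH))
for c in('top','side'):
    r=cam(c);p,f=boxfit(r,c);print(c,'box dock mm,deg',p.round(1),f)
    ov=[(proj(r,quad(.15,0,.062,.055,0,.006)),(0,0,255)),(proj(r,quad(p[0]/1e3,p[1]/1e3,.0475,.045,np.radians(p[2]),.046)),(0,0,255)),(proj(r,quad(.1125,.061,.1125,.004,0,.02)),(255,0,255)),(proj(r,quad(.1125,-.061,.1125,.004,0,.02)),(255,0,255)),(proj(r,quad(.2725,0,.0375,.065,0,.032)),(0,255,255)),(proj(r,quad(.03,0,.2,.075,0,.006)),(0,255,0))]
    crop(r,*((200,140,385,245) if c=='top' else (220,140,350,280)),4.2,c+'c1.png',ov)
    for n,z in(('oil_bottle',.035),('petri_dish',.01),('highlighter',.007),('stain_jar',.04),('beaker',.045)):
        for d in robot.trace(c,n): print(n,round(d['p'],2),(dk(unproj(r,[d['uv']],z))*1e3).round())
s=robot.read_state()['tool_pos']
for n,p in dict(side0=w(-.097,.1,.1),side1=w(-.097,.1,.026),side2=w(-.097,.0525,.026),rear0=w(-.19,0,.026)).items(): print(n,np.round(p,4),'shift/0.6',((np.array(p)-s)/.6).round(4))
E
```

```text
O [0.56710784 0.05234382] -72.8
top box dock mm,deg [-95.9  10.4   8. ] 6.371687031101817
petri_dish 0.93 [[126. 137.]]
highlighter 0.79 [[  77. -127.]]
highlighter 0.67 [[94.  8.]]
stain_jar 0.89 [[ 488. -114.]]
beaker 0.86 [[ 457. -305.]]
side box dock mm,deg [-96.9   8.9   7. ] 6.600546511829695
oil_bottle 0.58 [[ -2. 111.]]
petri_dish 0.94 [[128. 137.]]
highlighter 0.78 [[  78. -127.]]
stain_jar 0.85 [[ 497. -122.]]
beaker 0.6 [[ 480. -304.]]
side0 [0.634  0.1746 0.1   ] shift/0.6 [ 0.629   1.1949 -0.1977]
side1 [0.634  0.1746 0.026 ] shift/0.6 [ 0.629   1.1949 -0.321 ]
side2 [0.5886 0.1605 0.026 ] shift/0.6 [ 0.5533  1.1715 -0.321 ]
rear0 [0.5109 0.2338 0.026 ] shift/0.6 [ 0.4239  1.2937 -0.321 ]
```

View pics/topc1.png

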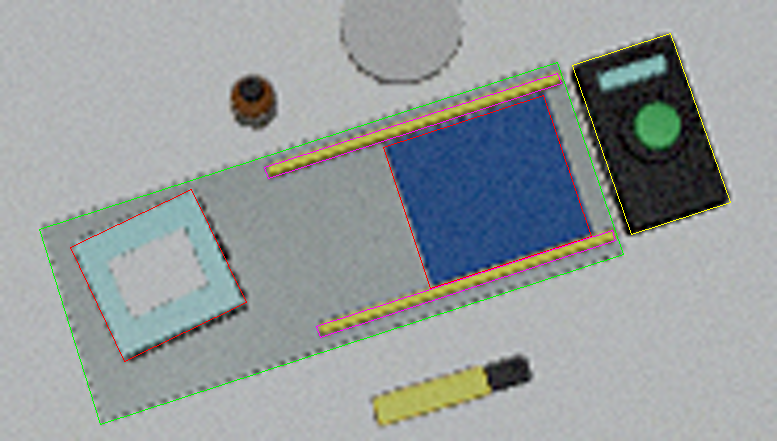

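View pics/sidec1.png

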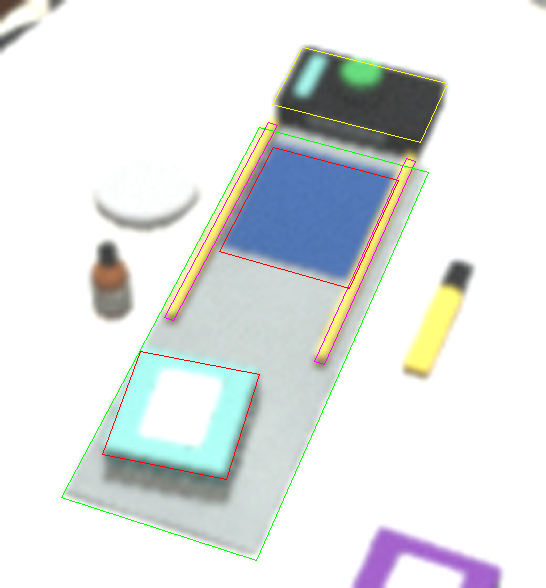

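The overlays fit the dock, rails, pad and box in both views. The box is at dock (-96, +10) mm with a yaw of about +7.5°.

Plan:
1. Half-close the jaws, about 82 mm overall.
2. Set the jaws along the lane and nudge the box's left side, to centre and square it on the apron.
3. Turn 90° and push from behind, with the tips above the rail tops.

>>> {"name": "jog_arm", "arguments": {"commands": [[[0.4,0.8,0],[0,0,-0.0228],0],[[0.4,0.8,0],[0,0,-0.0228],0],[[0.4,0.8,0],[0,0,-0.0228],0],[[0.4,0.8,0],[0,0,-0.0228],0],[[0.4,0.8,0],[0,0,-0.0228],0],[[0.4,0.8,0],[0,0,-0.0228],0],[[0.4,0.8,0],[0,0,-0.0228],0],[[0.4,0.8,0],[0,0,-0.0228],0],[[0.4,0.8,0],[0,0,-0.0228],0],[[0.4,0.8,0],[0,0,-0.0228],0]]}}

```text
t: 3.35
tool_pos: [0.4972, -0.0601, 0.2187]
orientation: [-3.105, -0.473, -0.0]
force: [0.3, -0.2, 0.0]
opening: 0.0465
```

>>> {"name": "jog_arm", "arguments": {"commands": [[[0.236,0.394,0],[0,0,0],0],[[0.236,0.394,0],[0,0,0],0],[[0.236,0.394,0],[0,0,0],0],[[0.236,0.394,0],[0,0,0],0],[[0.236,0.394,0],[0,0,0],0],[[0.236,0.394,-0.2],[0,0,0],0],[[0.236,0.394,-0.25],[0,0,0],0],[[0.236,0.394,-0.3],[0,0,0],0],[[0.236,0.394,-0.321],[0,0,0],0],[[0.236,0.394,-0.321],[0,0,0],0]]}}

```text
t: 4.6
tool_pos: [0.639, 0.1755, 0.0265]
orientation: [-3.106, -0.472, 0.001]
force: [0.8, 0.4, -0.0]
opening: 0.0462
```

```bash
python3 - <<'E'
from h import *
s=robot.read_state();p=s['tool_pos'];print(s['t'],p,dk(p)*1e3,s['force'],s['orientation'])
for y in(.075,.065,.0525,.0515): print(y,((np.array(w(-.096,y,.026))-p)/.6).round(4))
r=cam('side');crop(r,200,120,370,290,3.5,'s2.png')
E
```

```text
4.6 [0.63903333 0.17547353 0.02649065] [-96.35420611 105.11931044] [ 0.84396656  0.37192586 -0.01608447] [-3.10568024e+00 -4.72145390e-01  5.22676944e-04]
0.075 [-0.0478 -0.0154 -0.0008]
0.065 [-0.0637 -0.0203 -0.0008]
0.0525 [-0.0836 -0.0265 -0.0008]
0.0515 [-0.0852 -0.027  -0.0008]
```

View pics/s2.png

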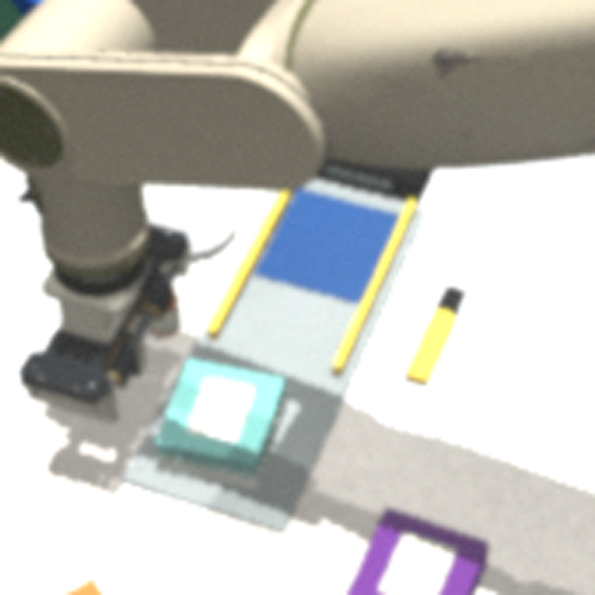

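>>> {"name": "jog_arm", "arguments": {"commands": [[[-0.02,-0.0065,-0.0008],[0,0,0],0],[[-0.04,-0.013,-0.0008],[0,0,0],0],[[-0.05,-0.016,-0.0008],[0,0,0],0],[[-0.056,-0.018,-0.0008],[0,0,0],0],[[-0.061,-0.0195,-0.0008],[0,0,0],0],[[-0.066,-0.021,-0.0008],[0,0,0],0],[[-0.071,-0.0225,-0.0008],[0,0,0],0],[[-0.075,-0.0237,-0.0008],[0,0,0],0],[[-0.077,-0.0245,-0.0008],[0,0,0],0],[[-0.077,-0.0245,-0.0008],[0,0,0],0]]}}

```text
t: 5.9
tool_pos: [0.5943, 0.1613, 0.0281]
orientation: [-3.105, -0.472, -0.005]
force: [2.6, 0.3, 2.0]
opening: 0.0463
```

```bash
cat > look.py <<'E'
from h import *
import sys
s=robot.read_state();p=s['tool_pos'];print(s['t'],p,'dock',dk(p)*1e3,s['force'],s['orientation'])
for c in('top','side'):
    r=cam(c)
    try:
        q,f=boxfit(r,c);print(c,q.round(1),round(f,1));ov=[(proj(r,quad(q[0]/1e3,q[1]/1e3,.0475,.045,np.radians(q[2]),.046)),(0,0,255))]
    except Exception as e: print(c,e);ov=[]
    crop(r,*((200,140,385,245) if c=='top' else (210,140,350,280)),4.2,c+sys.argv[1]+'.png',ov)
E
python3 look.py 3
```

```text
5.9 [0.59433259 0.16129093 0.02809261] dock [-96.02424195  58.22374772] [2.59571872 0.29404614 1.98504335] [-3.10541206 -0.47235524 -0.00498315]
top list index out of range
side [-98.    2.6  -0.5] 12.9
```

View pics/side3.png

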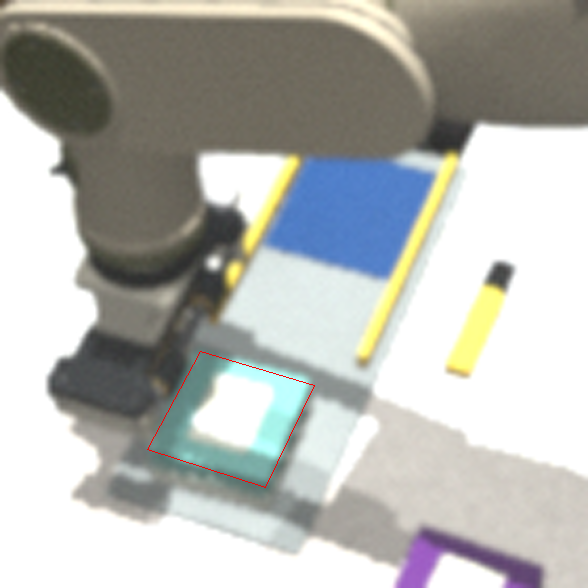

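View pics/top3.png

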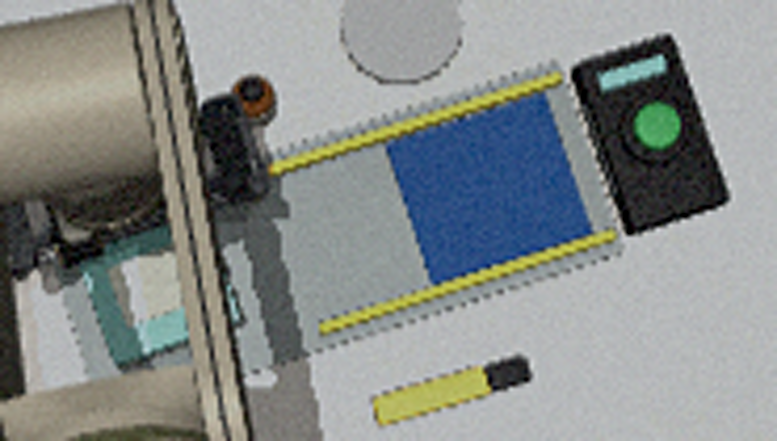

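The box now reads about +3 mm and is nearly square. I push a little further, then back off and look.

>>> {"name": "jog_arm", "arguments": {"commands": [[[-0.005,-0.0015,-0.002],[0,0,0],0],[[-0.008,-0.0025,-0.002],[0,0,0],0],[[-0.008,-0.0025,-0.002],[0,0,0],0],[[0.03,0.01,0],[0,0,0],0],[[0.08,0.025,0.05],[0,0,0],0],[[0.08,0.025,0.15],[0,0,0],0],[[0.06,0.09,0.2],[0,0,0.03],0],[[0,0.17,0.2],[0,0,0.06],0],[[-0.05,0.22,0.2],[0,0,0.09],0],[[-0.1,0.22,0.2],[0,0,0.12],0]]}}

```text
t: 7.25
tool_pos: [0.5318, 0.2952, 0.147]
orientation: [-2.708, -1.588, -0.0]
force: [0.1, -0.2, -0.0]
opening: 0.0465
```

```bash
python3 look.py 4
```

```text
7.25 [0.53179032 0.29516056 0.14700717] dock [-242.40125542   38.06479525] [ 0.14084336 -0.22508247 -0.04917654] [-2.70784074e+00 -1.58792725e+00 -4.55825090e-04]
top [-99.   -0.2  -2. ] 16.7
side [-99.8  -2.5  -1. ] 27.3
```

View pics/side4.png

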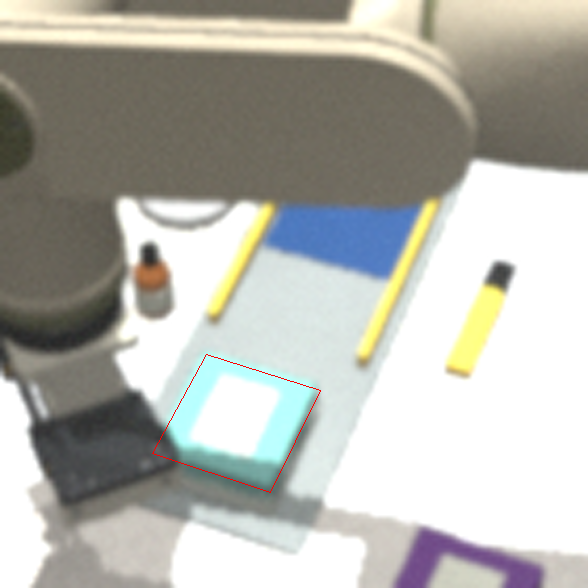

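View pics/top4.png

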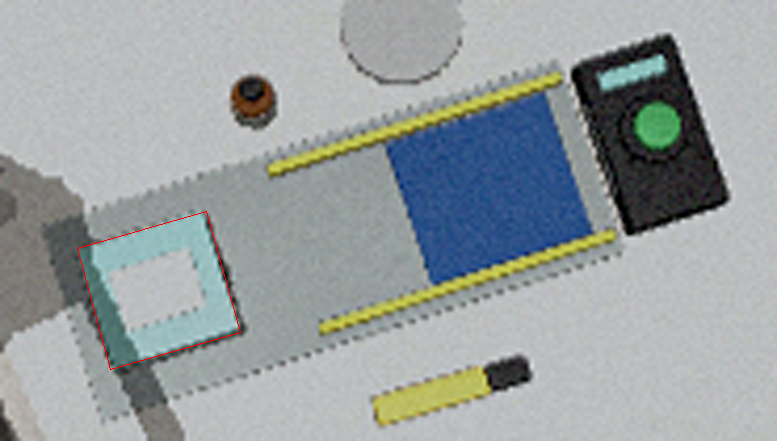

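The box is centred and square, with y≈0 mm and yaw about -1°. Next I go behind it.

>>> {"name": "jog_arm", "arguments": {"commands": [[[-0.032,-0.08,0],[0,0,0.129],0],[[-0.032,-0.08,0],[0,0,0.129],0],[[-0.032,-0.09,0],[0,0,0.129],0],[[-0.032,-0.1,0],[0,0,0.129],0],[[-0.032,-0.11,0],[0,0,0.129],0],[[-0.032,-0.11,0],[0,0,0.129],0],[[-0.032,-0.11,-0.08],[0,0,0.129],0],[[-0.032,-0.11,-0.15],[0,0,0.129],0],[[-0.032,-0.11,-0.2],[0,0,0.129],0],[[-0.032,-0.11,-0.2],[0,0,0.129],0]]}}

```text
t: 8.6
tool_pos: [0.5087, 0.2269, 0.0235]
orientation: [-1.867, -2.52, 0.012]
force: [-0.3, 0.6, 0.3]
opening: 0.0465
```

```bash
python3 look.py 5; python3 - <<'E'
from h import *
p=robot.read_state()['tool_pos']
for x in(-.16,-.1,-.05,.05,.08,.09): print(x,((np.array(w(x,0,.026))-p)/.6).round(4))
o=robot.read_state()['orientation'];R=cv2.Rodrigues(o)[0];print('tool y in dock deg',np.degrees(np.arctan2(*(R[:2,1][::-1])))-np.degrees(TH)-90, R[:,2])
E
```

```text
8.6 [0.5087348  0.22692325 0.02349734] dock [-184.03333008   -4.13796211] [-0.27227066  0.57089192  0.26298351] [-1.86691616 -2.51993889  0.01244792]
top [-96.4  -0.6  -1.6] 179.7
side list index out of range
-0.16 [ 0.0133 -0.0381 -0.0022]
-0.1 [ 0.0429 -0.1336 -0.0022]
-0.05 [ 0.0676 -0.2132 -0.0022]
0.05 [ 0.1168 -0.3724 -0.0022]
0.08 [ 0.1316 -0.4202 -0.0022]
0.09 [ 0.1366 -0.4361 -0.0022]
tool y in dock deg -0.19777493245823052 [-0.0027246  -0.00102357 -0.99999576]
```

View pics/side5.png

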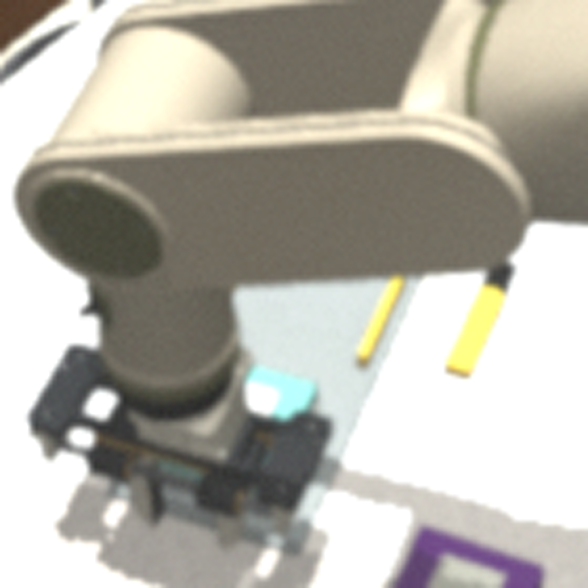

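View pics/top5.png

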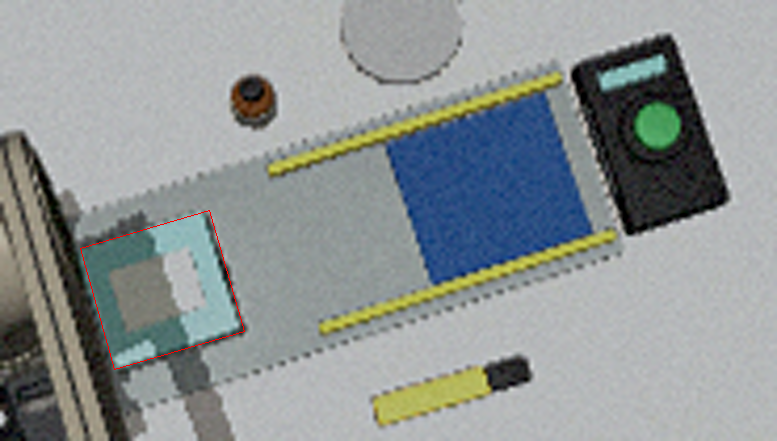

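>>> {"name": "jog_arm", "arguments": {"commands": [[[0.009,-0.019,0.005],[0,0,0.0005],0],[[0.0133,-0.038,0.005],[0,0,0.0005],0],[[0.0167,-0.049,0.005],[0,0,0.0005],0],[[0.0206,-0.0617,0.005],[0,0,0.0005],0],[[0.0248,-0.0752,0.005],[0,0,0.0005],0],[[0.0297,-0.091,0.005],[0,0,0.0005],0],[[0.0347,-0.107,0.005],[0,0,0.0005],0],[[0.0397,-0.1233,0.005],[0,0,0.0005],0],[[0.0429,-0.1336,0.005],[0,0,0.0005],0],[[0.0429,-0.1336,0.005],[0,0,0.0005],0]]}}

```text
t: 9.95
tool_pos: [0.5375, 0.1468, 0.03]
orientation: [-1.865, -2.527, 0.006]
force: [-0.2, -0.7, 0.6]
opening: 0.0468
```

```bash
python3 look.py 6; python3 - <<'E'
from h import *
p=robot.read_state()['tool_pos']
for x in(-.1,-.05,.0,.05,.08,.09): print(x,((np.array(w(x,0,.026))-p)/.6).round(4))
E
```

```text
9.95 [0.53747591 0.14677366 0.02995831] dock [-98.96918308  -0.38307881] [-0.23171594 -0.65314108  0.58580757] [-1.86482994 -2.52650785  0.0055141 ]
top list index out of range
side list index out of range
-0.1 [ 0.0006  0.001  -0.0064]
-0.05 [ 0.0252 -0.0786 -0.0064]
0.0 [ 0.0498 -0.1582 -0.0064]
0.05 [ 0.0745 -0.2378 -0.0064]
0.08 [ 0.0893 -0.2856 -0.0064]
0.09 [ 0.0942 -0.3015 -0.0064]
```

View pics/top6.png

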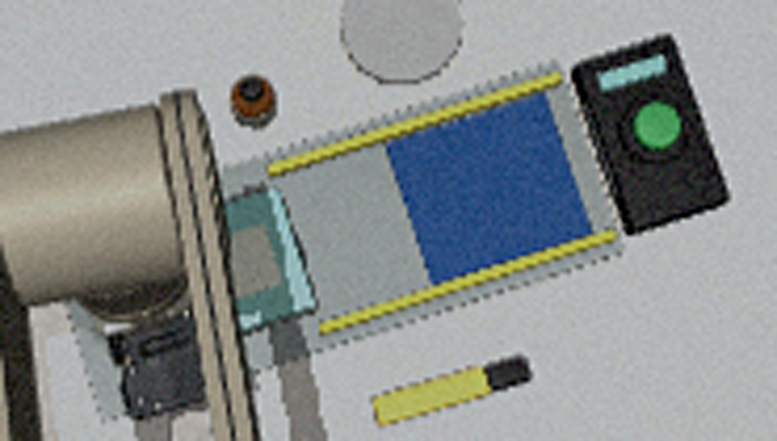

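```bash
python3 - <<'E'
from h import *
r=cam('top');crop(r,248,160,300,225,9,'z6.png')
E
```

```text
(no output)
```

View pics/z6.png

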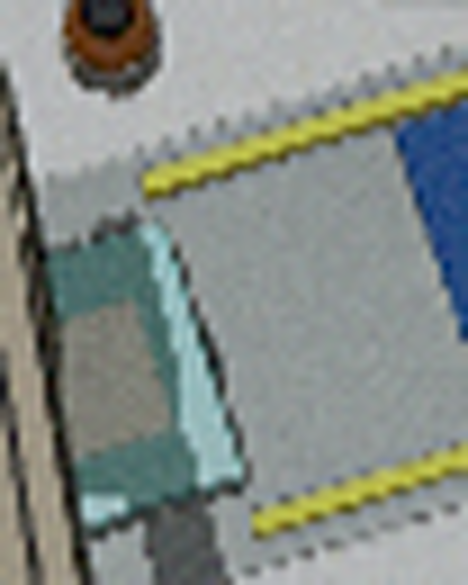

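```bash
cat > cor.py <<'E'
from h import *
import sys
u0,v0,s=map(float,sys.argv[1:4]);z=float(sys.argv[4]);uv=np.array(list(map(float,sys.argv[5:]))).reshape(-1,2)/s+[u0-.5,v0-.5]
class R(dict):pass
r=cam('top');P=dk(unproj(r,uv,z))*1e3;print(P.round(1));d=P[1]-P[0];print('len',np.hypot(*d).round(1),'yaw of right-minus-left',np.degrees(np.arctan2(d[0],-d[1])).round(2),'mid',P[:2].mean(0).round(1))
E
python3 cor.py 248 160 9 .046 155 222 238 470
```

```text
[[  1.5  44.1]
 [  2.  -43.3]]
len 87.4 yaw of right-minus-left 0.35 mid [1.7 0.4]
```

The front edge is square (0.35°) with its middle at y=+0.4 mm. I carry on pushing.

>>> {"name": "jog_arm", "arguments": {"commands": [[[0.004,-0.009,-0.003],[0,0,0],0],[[0.009,-0.024,-0.004],[0,0,0],0],[[0.014,-0.04,-0.004],[0,0,0],0],[[0.0195,-0.058,-0.004],[0,0,0],0],[[0.025,-0.076,-0.004],[0,0,0],0],[[0.0305,-0.094,-0.004],[0,0,0],0],[[0.036,-0.112,-0.004],[0,0,0],0],[[0.0415,-0.13,-0.004],[0,0,0],0],[[0.0465,-0.147,-0.004],[0,0,0],0],[[0.0495,-0.157,-0.004],[0,0,0],0]]}}

```text
t: 11.4
tool_pos: [0.5671, 0.0528, 0.0276]
orientation: [-1.864, -2.527, 0.005]
force: [-1.1, 3.4, 3.1]
opening: 0.0468
```

```bash
python3 look.py 7; python3 - <<'E'
from h import *
p=robot.read_state()['tool_pos']
for x in(0.,.05,.08,.09): print(x,((np.array(w(x,0,.026))-p)/.6).round(4))
r=cam('top');crop(r,260,145,350,225,7,'z7.png')
E
```

```text
11.4 [0.56709663 0.05277721 0.0275723 ] dock [-0.41732752  0.11744112] [-1.14319206  3.39207669  3.06514276] [-1.86403426 -2.52659861  0.00503845]
top list index out of range
side list index out of range
0.0 [ 0.0001 -0.0001 -0.0024]
0.05 [ 0.0247 -0.0797 -0.0024]
0.08 [ 0.0395 -0.1275 -0.0024]
0.09 [ 0.0444 -0.1434 -0.0024]
```

View pics/z7.png

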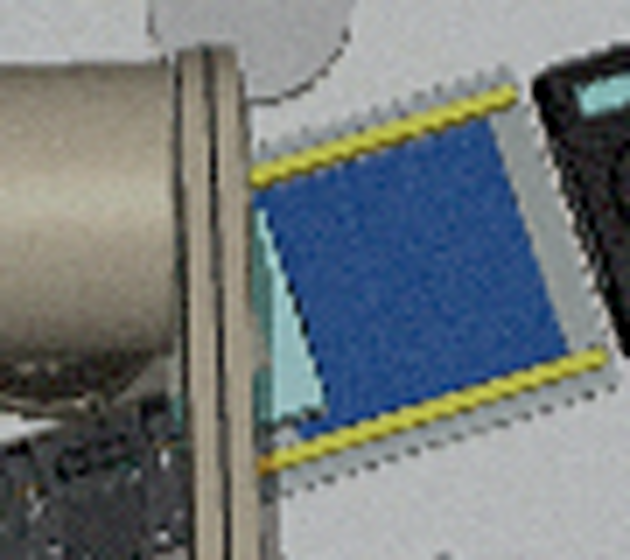

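```bash
python3 cor.py 260 145 7 .046 259 208 320 404
```

```text
[[101.3  43.2]
 [ 99.3 -45.2]]
len 88.4 yaw of right-minus-left -1.31 mid [100.3  -1. ]
```

>>> {"name": "jog_arm", "arguments": {"commands": [[[0.005,-0.014,-0.001],[0,0,0],0],[[0.0095,-0.03,-0.001],[0,0,0],0],[[0.0145,-0.046,-0.001],[0,0,0],0],[[0.0195,-0.062,-0.001],[0,0,0],0],[[0.0245,-0.079,-0.001],[0,0,0],0],[[0.0295,-0.095,-0.001],[0,0,0],0],[[0.0345,-0.111,-0.001],[0,0,0],0],[[0.039,-0.126,-0.001],[0,0,0],0],[[0.0415,-0.134,-0.001],[0,0,0],0],[[0.0415,-0.134,-0.001],[0,0,0],0]]}}

```text
t: 12.85
tool_pos: [0.5918, -0.028, 0.0267]
orientation: [-1.865, -2.527, 0.007]
force: [-0.3, 0.3, -0.4]
opening: 0.0467
```

```bash
python3 look.py 8; python3 - <<'E'
from h import *
p=robot.read_state()['tool_pos']
for x in(.09,.097,.06): print(x,((np.array(w(x,0,.026))-p)/.6).round(4))
r=cam('top');crop(r,290,145,380,225,7,'z8.png')
E
```

```text
12.85 [ 0.59181156 -0.02801194  0.0266774 ] dock [84.06720529 -0.16292014] [-0.31688813  0.28981522 -0.37745716] [-1.86477111 -2.52673094  0.00657114]
top list index out of range
side list index out of range
0.09 [ 0.0034 -0.0101 -0.0011]
0.097 [ 0.0068 -0.0213 -0.0011]
0.06 [-0.0114  0.0376 -0.0011]
```

View pics/z8.png

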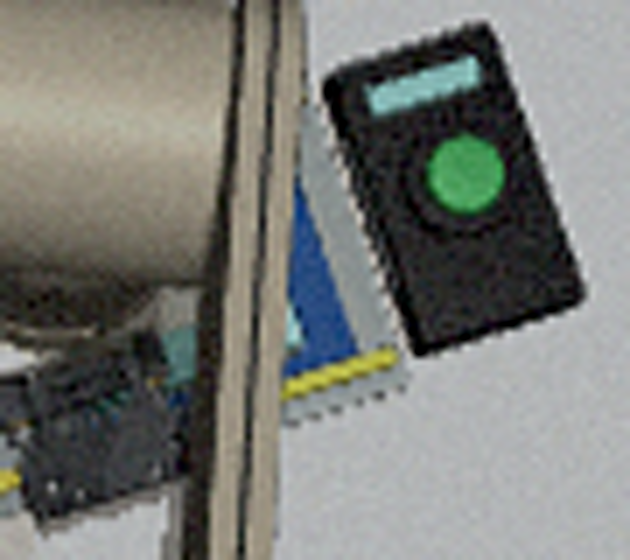

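View pics/side8.png

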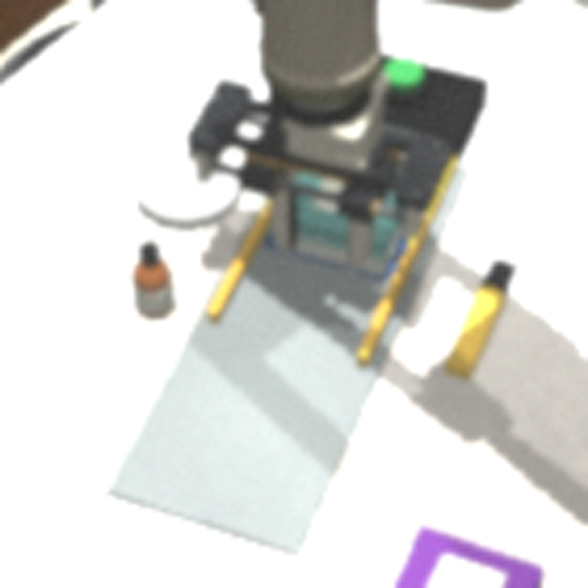

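```bash
python3 cor.py 290 145 7 .046 302 346 302 348
```

```text
[[185.  -47. ]
 [184.7 -47.8]]
len 0.9 yaw of right-minus-left -18.9 mid [184.8 -47.4]
```

>>> {"name": "jog_arm", "arguments": {"commands": [[[-0.006,0.02,0],[0,0,0],0],[[-0.015,0.05,0],[0,0,0],0],[[-0.025,0.08,0.08],[0,0,0],0],[[-0.025,0.08,0.18],[0,0,0],0],[[-0.1,0.15,0.25],[0,0,0],0],[[-0.2,0.25,0.25],[0,0,0],0],[[-0.25,0.35,0.25],[0,0,0],0],[[-0.25,0.45,0.25],[0,0,0],0],[[-0.25,0.5,0.25],[0,0,0],0],[[-0.25,0.5,0.25],[0,0,0],0]]}}

```text
t: 14.3
tool_pos: [0.4394, 0.2772, 0.1767]
orientation: [-1.855, -2.532, 0.005]
force: [-0.5, -0.2, -1.0]
opening: 0.0466
```

```bash
sed -i "s/m=\[k for k in m if k\[0\]>200\]/m=[k for k in m if k[0]>150]/" h.py; python3 look.py 9
```

```text
14.3 [0.43938629 0.27721386 0.17674738] dock [-252.58178222  -55.51375473] [-0.54393704 -0.2435024  -0.96766655] [-1.85534488 -2.53236887  0.00486357]
top [139.7  -1.5  -0.5] 9.0
side list index out of range
```

View pics/top9.png

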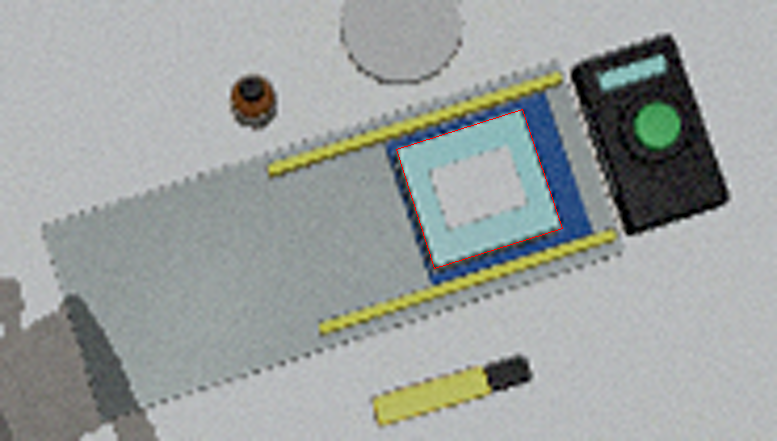

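View pics/side9.png

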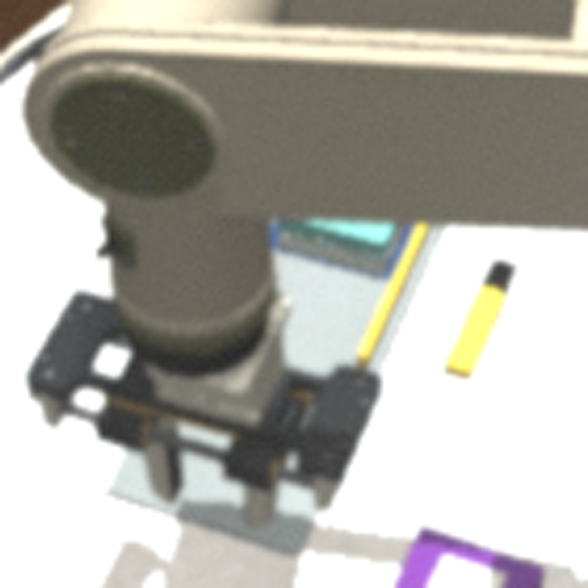

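The box is wholly on the pad, but the rear margin is only about 4 mm. I go back and nudge it about 10 mm further.

>>> {"name": "jog_arm", "arguments": {"commands": [[[0.2375,-0.4545,0],[0,0,-0.001],0],[[0.2375,-0.4545,0],[0,0,-0.001],0],[[0.2375,-0.4545,0],[0,0,-0.001],0],[[0.2375,-0.4545,0],[0,0,-0.001],0],[[0.2375,-0.4545,0],[0,0,-0.001],0],[[0.2375,-0.4545,0],[0,0,-0.001],0],[[0.2375,-0.4545,-0.08],[0,0,-0.001],0],[[0.2375,-0.4545,-0.15],[0,0,-0.001],0],[[0.2375,-0.4545,-0.2],[0,0,-0.001],0],[[0.2375,-0.4545,-0.2],[0,0,-0.001],0]]}}

```text
t: 15.65
tool_pos: [0.5796, 0.0011, 0.0534]
orientation: [-1.865, -2.519, 0.013]
force: [0.2, -0.5, -0.1]
opening: 0.0471
```

```bash
python3 - <<'E'
from h import *
s=robot.read_state();p=s['tool_pos'];print(s['t'],p,dk(p)*1e3,s['force'])
R=cv2.Rodrigues(s['orientation'])[0];print('tool y dock deg',np.degrees(np.arctan2(*(R[:2,1][::-1])))-np.degrees(TH)-90)
for x in(.05,.08,.095): print(x,((np.array(w(x,-.001,.027))-p)/.6).round(4))
E
```

```text
15.65 [0.5796403  0.00112607 0.05344002] [52.63315207 -3.17351114] [ 0.18721585 -0.50587297 -0.12166472]
tool y dock deg -0.2447076843817939
0.05 [ 0.0022  0.0053 -0.0441]
0.08 [ 0.0169 -0.0425 -0.0441]
0.095 [ 0.0243 -0.0664 -0.0441]
```

>>> {"name": "jog_arm", "arguments": {"commands": [[[0.0022,0.003,-0.03],[0,0,0.0005],0],[[0.0022,0.003,-0.042],[0,0,0.0005],0],[[0.0022,0.003,-0.042],[0,0,0.0005],0],[[0.009,-0.018,-0.042],[0,0,0.0005],0],[[0.015,-0.037,-0.042],[0,0,0.0005],0],[[0.018,-0.046,-0.042],[0,0,0.0005],0],[[0.0205,-0.054,-0.042],[0,0,0.0005],0],[[0.0225,-0.061,-0.042],[0,0,0.0005],0],[[0.024,-0.0655,-0.042],[0,0,0.0005],0],[[0.024,-0.0655,-0.042],[0,0,0.0005],0]]}}

```text
t: 16.9
tool_pos: [0.5942, -0.0384, 0.0282]
orientation: [-1.862, -2.522, 0.013]
force: [0.8, 0.9, 1.1]
opening: 0.0463
```

>>> {"name": "jog_arm", "arguments": {"commands": [[[-0.006,0.02,0],[0,0,0],0],[[-0.015,0.05,0],[0,0,0],0],[[-0.025,0.08,0.08],[0,0,0],0.3],[[-0.025,0.08,0.18],[0,0,0],1],[[-0.1,0.15,0.25],[0,0,0],1],[[-0.2,0.25,0.25],[0,0,0],1],[[-0.25,0.35,0.25],[0,0,0],1],[[-0.25,0.45,0.25],[0,0,0],1],[[-0.25,0.5,0.25],[0,0,0],1],[[-0.25,0.5,0.25],[0,0,0],1]]}}

```text
t: 18.15
tool_pos: [0.4419, 0.266, 0.1781]
orientation: [-1.853, -2.527, 0.012]
force: [-0.7, -0.7, 0.2]
opening: 0.0
```

```bash
python3 look.py 10; python3 - <<'E'
from h import *
p=robot.read_state()['tool_pos'];print(w(.272,0),((np.array(w(.272,0,.12))-p)/.6).round(4))
r=cam('top');M=masks(r,WIN['top'])
k=comps(M['green'],15)[0]
for z in(.032,.038,.044): print(z,dk(unproj(r,[k[1]],z))*1e3)
E
```

```text
18.15 [0.44190536 0.26599468 0.17808859] dock [-241.11942631  -56.42494206] [-0.72412614 -0.70475119  0.21865647] [-1.8533475  -2.52749635  0.01202404]
top [149.8  -1.9  -0.3] 6.0
side [114.5  -8.7  -9.6] 301.5
[np.float64(0.6475404339820254), np.float64(-0.20749189875851382), 0] [ 0.3408 -0.7833 -0.0964]
0.032 [[279.06801951   3.82003932]]
0.038 [[277.68785918   2.98560128]]
0.044 [[276.30769885   2.15116324]]
```

View pics/top10.png

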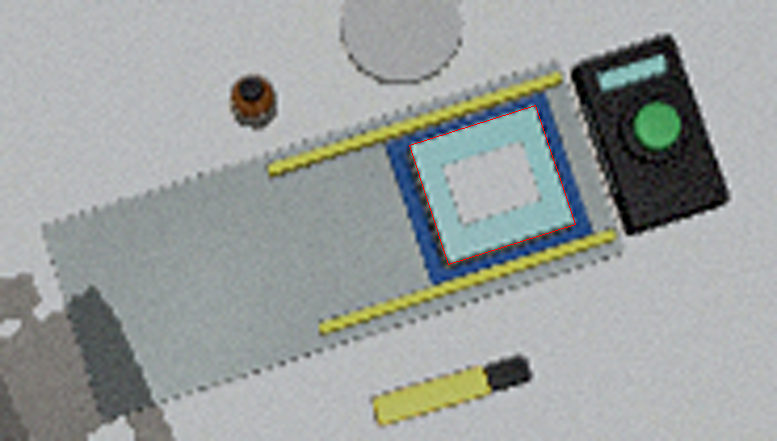

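```bash
python3 - <<'E'
from h import *
# top and initial side centroid: side view is occluded now -> use saved first side picture for colour
rt=cam('top');k=comps(masks(rt,WIN['top'])['green'],15)[0];print('top uv',k[1])
rs=cam('side');p=cv2.imread('pics/side0.png')[:,:,::-1];rs['pixels']=p.copy();ks=comps(masks(rs,WIN['side'])['green'],15);print([(a[0],a[1]) for a in ks])
for z in(.042,.048,.052,.056,.06): print(z,dk(unproj(rt,[k[1]],z))*1e3,dk(unproj(rs,[ks[0][1]],z))*1e3)
im=rs['pixels'];crop(rs,280,140,340,185,10,'g.png')
E
```

```text
top uv [356.04347826 169.30434783]
[(np.int32(54), array([305.25925926, 157.11111111]))]
0.042 [[276.76775229   2.42930925]] [[285.33210753   4.21467289]]
0.048 [[275.38759196   1.59487122]] [[279.21017225   2.3203581 ]]
0.052 [[274.46748507   1.03857919]] [[275.12888206   1.05748158]]
0.056 [[273.54737818   0.48228717]] [[ 2.71047592e+02 -2.05394946e-01]]
0.06 [[ 2.72627271e+02 -7.40048596e-02]] [[266.96630169  -1.46827147]]
```

View pics/g.png

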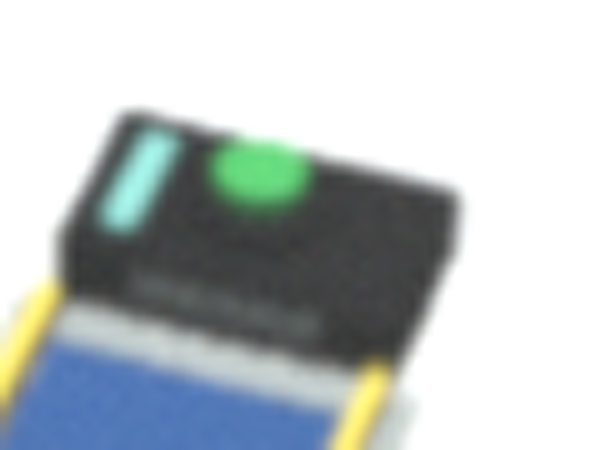

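The box is at (149.8, -1.9) mm with yaw -0.3°, so it is wholly on the pad. Triangulation puts the button top at dock (273, 0.5) mm, about 50 mm high. The jaws are shut, and I move over the button.

>>> {"name": "jog_arm", "arguments": {"commands": [[[0.344,-0.79,0],[0,0,0],1],[[0.344,-0.79,0],[0,0,0],1],[[0.344,-0.79,0],[0,0,0],1],[[0.344,-0.79,0],[0,0,0],1],[[0.344,-0.79,0],[0,0,0],1],[[0.344,-0.79,0],[0,0,0],1],[[0.344,-0.79,0],[0,0,0],1],[[0.344,-0.79,0],[0,0,0],1],[[0.344,-0.79,0],[0,0,0],1],[[0.344,-0.79,0],[0,0,0],1]]}}

```text
t: 19.65
tool_pos: [0.6496, -0.2162, 0.1773]
orientation: [-1.868, -2.516, 0.014]
force: [-0.4, -0.3, -0.1]
opening: 0.0004
```

```bash
cat > st.py <<'E'
from h import *
s=robot.read_state();p=s['tool_pos'];print(s['t'],p,dk(p)*1e3,s['force'])
for z in (.08,.06,.05,.044): print(z,((np.array(w(.273,.0005,z))-p)/.6).round(4))
E
python3 st.py
```

```text
19.65 [ 0.64964006 -0.21624837  0.17729324] [280.98574303  -0.58363642] [-0.42786122 -0.31493963 -0.05868339]
0.08 [-0.0022  0.0132 -0.1622]
0.06 [-0.0022  0.0132 -0.1955]
0.05 [-0.0022  0.0132 -0.2122]
0.044 [-0.0022  0.0132 -0.2222]
```

>>> {"name": "jog_arm", "arguments": {"commands": [[[-0.0022,0.0132,-0.06],[0,0,0],1],[[-0.0022,0.0132,-0.12],[0,0,0],1],[[-0.0022,0.0132,-0.16],[0,0,0],1],[[-0.0022,0.0132,-0.18],[0,0,0],1],[[-0.0022,0.0132,-0.18],[0,0,0],1],[[-0.0022,0.0132,-0.18],[0,0,0],1]]}}

```text
t: 20.4
tool_pos: [0.6492, -0.2085, 0.0711]
orientation: [-1.869, -2.518, 0.013]
force: [0.7, 0.8, -0.0]
opening: 0.0002
```

```bash
python3 st.py;python3 - <<'E'
from h import *
r=cam('side');crop(r,260,110,360,190,7,'b1.png')
E
```

```text
20.4 [ 0.64919011 -0.20852243  0.07108204] [273.47226682   1.2711602 ] [ 0.65039064  0.81917014 -0.01364   ]
0.08 [-0.0015  0.0004  0.0149]
0.06 [-0.0015  0.0004 -0.0185]
0.05 [-0.0015  0.0004 -0.0351]
0.044 [-0.0015  0.0004 -0.0451]
```

View pics/b1.png

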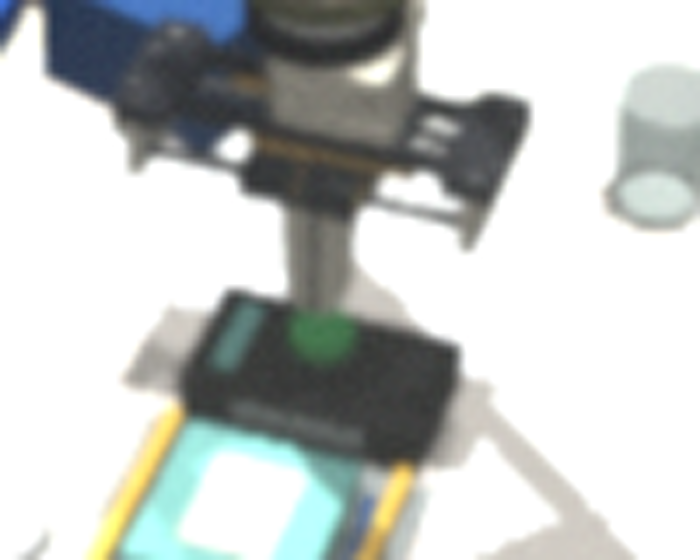

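The closed fingertips stand over the button. I press slowly.

>>> {"name": "jog_arm", "arguments": {"commands": [[[-0.0015,0.0004,-0.018],[0,0,0],1],[[-0.0015,0.0004,-0.03],[0,0,0],1],[[-0.0015,0.0004,-0.036],[0,0,0],1],[[-0.0015,0.0004,-0.04],[0,0,0],1],[[-0.0015,0.0004,-0.04],[0,0,0],1]]}}

```text
t: 21.08
tool_pos: [0.6486, -0.2085, 0.0483]
orientation: [-1.87, -2.519, 0.013]
force: [-2.4, 0.9, 9.4]
opening: 0.0004
```

>>> {"name": "jog_arm", "arguments": {"commands": [[[0,0,-0.003],[0,0,0],1],[[0,0,-0.003],[0,0,0],1]]}}

```text
t: 21.32
tool_pos: [0.6486, -0.2085, 0.0482]
orientation: [-1.87, -2.519, 0.013]
force: [-6.8, 2.0, 13.5]
opening: 0.0008
```

>>> {"name": "jog_arm", "arguments": {"commands": [[[0.0015,0,-0.006],[0,0,0],1],[[0.0015,0,-0.006],[0,0,0],1]]}}

```text
t: 21.58
tool_pos: [0.6488, -0.2085, 0.048]
orientation: [-1.869, -2.518, 0.015]
force: [-17.1, 3.7, 26.8]
opening: 0.0005
```

```bash
python3 st.py;python3 - <<'E'
from h import *
r=cam('side');crop(r,280,140,340,185,11,'b2.png')
E
```

```text
21.575 [ 0.64884536 -0.20850955  0.04796285] [273.35802118   0.94563862] [-17.10512234   3.73701944  26.81081121]
0.08 [-0.0009  0.0004  0.0534]
0.06 [-0.0009  0.0004  0.0201]
0.05 [-0.0009  0.0004  0.0034]
0.044 [-0.0009  0.0004 -0.0066]
```

View pics/b2.png

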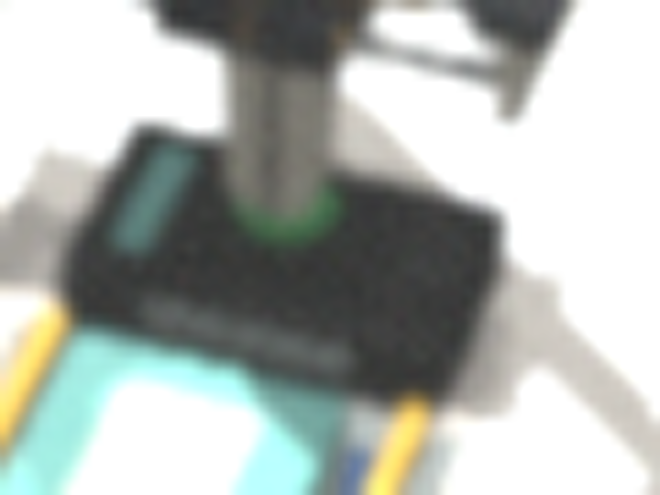

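The tip is stopped dead at z=0.048 under 27 N, against a 5 N spring, so the button is on its end stop. I ease off in small steps to check the travel.

>>> {"name": "jog_arm", "arguments": {"commands": [[[-0.0015,0,0.0105],[0,0,0],1],[[-0.0015,0,0.0105],[0,0,0],1]]}}

```text
t: 21.88
tool_pos: [0.6484, -0.2088, 0.0551]
orientation: [-1.87, -2.519, 0.014]
force: [-0.6, -0.0, -0.0]
opening: 0.0002
```

>>> {"name": "jog_arm", "arguments": {"commands": [[[0,0,0.004],[0,0,0],1],[[0,0,0.004],[0,0,0],1]]}}

```text
t: 22.12
tool_pos: [0.6482, -0.2087, 0.0569]
orientation: [-1.869, -2.518, 0.015]
force: [-0.1, 0.3, -0.1]
opening: 0.0009
```

>>> {"name": "jog_arm", "arguments": {"commands": [[[0,0,0.02],[0,0,0],1],[[0,0,0.06],[0,0,0],1],[[0,0,0.12],[0,0,0],1],[[0,0,0.2],[0,0,0],1],[[-0.1,0,0.25],[0,0,0],1],[[-0.2,-0.1,0.25],[0,0,0],1],[[-0.3,-0.2,0.25],[0,0,0],1],[[-0.35,-0.3,0.25],[0,0,0],1],[[-0.35,-0.3,0.25],[0,0,0],1],[[-0.35,-0.3,0.25],[0,0,0],1]]}}

```text
t: 23.38
tool_pos: [0.4359, -0.3916, 0.2077]
orientation: [-1.876, -2.514, 0.016]
force: [0.0, 1.0, -0.4]
opening: 0.0002
```

```bash
python3 look.py 11; python3 - <<'E'
from h import *
for c in('top','side'): cv2.imwrite(f'pics/{c}12.png',cam(c)['pixels'][:,:,::-1])
E
```

```text
23.375 [ 0.43590728 -0.3915967   0.20769553] dock [ 385.28970192 -256.60984779] [ 0.03325827  1.00143475 -0.3912431 ] [-1.87575873 -2.51428421  0.0163275 ]
top [149.3  -2.   -0.5] 8.2
side [148.   -3.2  -0.8] 18.5
```

View pics/top12.png

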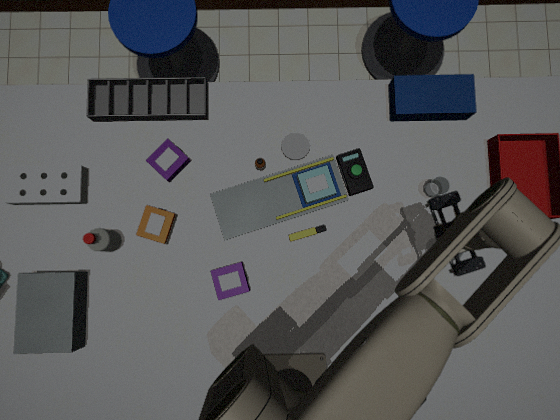

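View pics/side11.png

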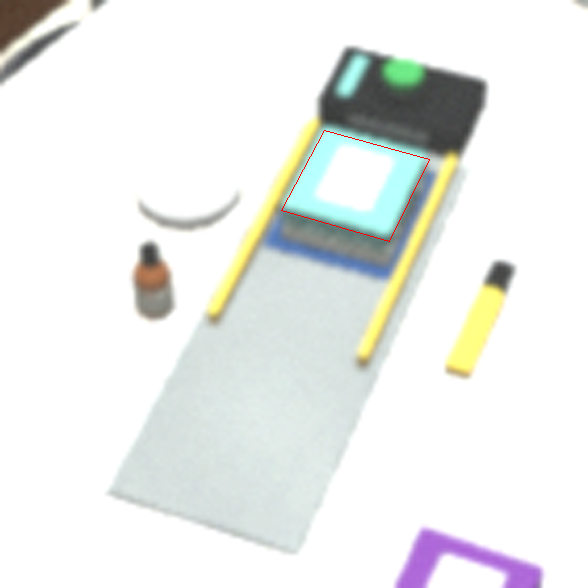

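The box sits on the pad inside a blue margin on all sides. The button is back up, the other things are where they were, and the arm is clear, with the TCP 0.2 m up and above the beakers. I hand in.

```bash
python3 -c "
from plant import robot
print(robot.close_job())"
```

```text
the job is handed in; nothing more can be done
None
```

The job is handed in, at about 23.5 s of the 72 s allowed. The teal box stands wholly on the blue pad, and the green button was pressed to its end stop afterwards.

**What I did:** I squared and centred the box on the apron with a two-finger push on its left side. Then I pushed it down the lane from behind, with the fingertips kept above the rail tops. After that I pressed the button with the jaws shut and moved clear.

**Last checks:**
- **Box:** the top camera puts it at dock (149.3, -2.0) mm with yaw -0.5°; the side camera says (148.0, -3.2) mm and -0.8°. That leaves at least 6 mm of pad sideways and 12 mm lengthwise in either view.
- **Button:** the tip stopped dead at z ≈ 0.048 m under 27 N, against a 5 N spring, so I take it as fully down. I could not read the travel directly. The force was back to zero at z = 0.055 m, which fits the 6 mm stroke.
- **Other things:** in the last pictures the look-alikes and everything else seem to be where they started, judged by eye.
- **Rails:** I saw no contact with either rail, but no reading can prove it.

**Checks that failed or disagreed:**
- Several box fits failed or gave nonsense while the arm or its shadow hid the box. I repeated those with a clear view, or read the edges by hand.
- The button's height from the two cameras (about 50–52 mm) was a few millimetres off what contact suggested (about 54 mm).
- The press also put about 17 N of sideways force on the tool.

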